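# Slide the wet-lacquered lamp into the clamping corner

### The job

The turned table lamp's dark column has just been glued in and is wet with lacquer, so nothing may touch it: push the lamp only by its bare square plinth, low at the bench, so that it slides upright into the corner of the clamping jig and its plinth ends flush against both wooden fences. Do not lift, tip or carry the lamp, leave the glue bottle, the lacquer tin and the brush where they are, and move clear when the lamp is home.

Things in the scene. Friction and masses are not known exactly. Their poses are not given: they have to be found in the camera images.
- lamp: Turned wooden table lamp standing loose on the bench, about 0.3 to 0.55 kg, 280 mm tall in all. Its pale square plinth is 90 x 90 mm and 30 mm high; a slim dark column stands on its middle. Origin: centre of the plinth's underside, on the bench; x and y are normal to the plinth's side faces (each face 45 mm from the origin), z is up. Friction on the bench is ordinary dry wood; a sideways push of a few newtons on the plinth slides it.
- lamp_column: The lamp's wet column and brass fitting, fixed on the plinth: not to be touched. Origin at its foot, on the plinth's axis, 30 mm above the bench; z up along the column. Radius 21 mm for its lowest 16 mm, above that 12 to 17 mm; 250 mm tall.
- jig: Jig fixed to the bench: two brown wooden fences, 22 mm thick, 25 mm high, at a right angle. Origin: the inside corner, at bench level. The back fence's inner face is the plane x = 0, from y = -250 to +25 mm, its wood on the +x side; the side fence's inner face is the plane y = 0, from x = -190 to -8 mm, its wood on the +y side. The lamp starts in the open quarter (x, y negative).
- home (a point): Point on the bench, 45 mm from both fence faces, axes parallel to the jig's: the lamp's origin when its plinth is flush in the corner, its faces parallel to the fences. At the start the lamp stands 60 to 85 mm from it along the jig's -x and 75 to 125 mm along -y, turned up to 0.3 rad.
- clamp (a point): Open steel toggle clamp with a red handle behind the back fence, fixed, not used: 62 mm wide along the jig's y, 135 mm long and up to 130 mm high above the bench; this point is 51 mm behind the back fence's inner face, on the clamp's block. It stays outside the fences.
- glue_bottle: White and yellow glue bottle with an orange spout, standing loose, 61 mm across, 198 mm tall; origin: centre of its underside. It stands outside the fences, beyond either the side fence or the back fence.
- lacquer_tin: Green and silver lacquer tin, standing loose, 75 mm across, 90 mm tall; origin: centre of its underside. It stands outside the other fence.
- brush: Brush lying loose on the bench beyond the open end of the back fence's face, right of the lamp, about 200 mm long, 42 mm wide, under 30 mm high; origin: its middle, on its underside; its length runs along its own x.

How it is judged (in metres and radians):
At the end, for the whole second after the job is handed in: The lamp stands upright and at rest on the bench in the jig's corner, its plinth flush with both fences: gap at the middle of each face under 3.5 mm, faces within 0.05 rad of the fences (x of lamp in the frame of jig between -0.0485 and -0.04 m and y of lamp in the frame of jig between -0.0485 and -0.04 m and angle between the x axis of lamp and the x axis of jig, either way round below 0.05 rad and angle between lamp's own z axis and vertical below 0.03 rad and height (world z) of lamp below 0.004 m and linear speed of lamp below 0.01 m/s); the robot touches nothing.
It fails at once if the robot touches the wet column (contact force between lamp_column and the fingers above 0.2 N or contact force between lamp_column and the arm above 0.2 N).
It fails at once if something else touches the wet column (contact force between lamp_column and jig above 0.2 N or contact force between lamp_column and glue_bottle above 0.2 N or contact force between lamp_column and lacquer_tin above 0.2 N or contact force between lamp_column and brush above 0.2 N).
It fails at once if the lamp is tipped (over 0.2 rad) (angle between lamp's own z axis and vertical above 0.2 rad).
It fails at once if the lamp is lifted off the bench (height (world z) of lamp above 0.012 m).
It fails at once if the glue bottle, the tin or the brush is moved more than 15 mm or tipped (distance of any of glue_bottle, lacquer_tin, brush from where it was at the start of the episode above 0.015 m or angle between any of glue_bottle, lacquer_tin's own z axis and vertical above 0.2 rad).
It also fails if it takes over 53 s, if anything falls off the work surface, if the arm or the gripper's body presses on something with over 40 N, if the wrist force passes 120 N, or if a joint passes its speed limit or range.

### The arm

A 6-joint arm with a two-finger parallel gripper is mounted at the origin on the work surface. World frame = base frame: x ahead of the robot, y to its left, z up, the work surface at z = 0. Lengths are in m, angles in degrees, forces in N, time in s.
With the tool pointing down it reaches from about 0.4 to 0.825 m from the base axis. Payload 7 kg.
Tool frame: the origin (TCP) lies midway between the tips of the shut fingers; the grasp point (between the pads) lies 19 mm behind it (ctrl.hold_point_z is the distance from the TCP to the grasp point, in m); z points along the fingers, x is the direction in which the jaws open and shut, and the axes are right-handed (so a half turn about z gives the same grasp; the last joint's range is limited). The gripper opens to 88 mm and grips with 3 to 60 N. Pads are 19 mm wide; open, the fingers measure 130 mm over their backs; the gripper's body (78 mm by 193 mm) begins 47 mm behind the grasp point.
Start: joints at [85.835, 20.546, 0.682, 0, -70.136, -16.507], TCP at [0.238, 0.632, 0.227] pointing down, gripper open.
Joint ranges: [-176.03, 176.03], [-82.01, 121.73], [-58.28, 71.71], [-173.87, 95.51], [-174.79, -0.11], [-173.66, 173.66]. Speed limits (degrees/s): [136.94, 136.94, 172.46, 180, 180, 180].

### API

Orientations are given as [roll, pitch, yaw] about the fixed x, y, z axes, in that order (R = Rz(yaw) Ry(pitch) Rx(roll)).
In Python, from plant import ctrl gives the robot as it stands.
- The arm moves only by the tool apply_moves, never from a script. Its argument "motion" is a list of rows, each a list of 2 entries, a list of its own where there are three numbers: the shift along the world's x, y, z in cm, then the turn about the world's z in degrees. In form: [[[tx, ty, tz], roll], ...]. A call has 1 to 10 rows; each row is the pose to reach, as a shift and turn from the pose commanded when the call began; what a row does not reach only later rows make up. A row lasts 1/10 s, in which the tool goes at most 50 mm and 8.59 degrees, less where a joint would pass 70% of its speed; a pose out of reach is approached as far as the arm can. A call with a gripper value outside its range is refused whole. "hand" is the finger opening in cm, from 0 to 8.76, set as the call begins (left out, the last holds). The fingers move at their own pace and stop on an object; the grip force is fixed at half the most. Time passes only in rows, so rows that repeat a pose let the fingers close. It gives the time, the measured TCP pose, the force and the opening at its end, in the units of the state.
- ctrl.get_obs(): the state, without advancing time (a new reading comes with each control period).
- ctrl.snapshot(name): name is "scene" or "side" or "wrist"; returns (picture, depth): 420x560x3 uint8, blue, green, red; 420x560 float32, m along the optical axis (not along the pixel's ray), 0 where there is no reading.
- ctrl.camera_model(name): a dict with "fx", "fy", "cx", "cy" (pixels), "k1" (the pictures are not rectified: a ray, as slopes to the right and down, at radius r is drawn at 1 + k1 r^2 times it, then the intrinsics apply), "cam_to_world" (4x4, takes a point from camera to world coordinates); the wrist camera has in their place "tool_from_camera" (4x4, takes a point from camera to tool coordinates, whose origin is the TCP and whose axes are the tool frame's). Camera axes: x right, y down, z forward; pixel columns grow to the right and rows downward; lengths in m; the calibration is good to about 2 mm. A picture is of the moment at which its call begins: read the wrist's pose just before it. camera_model takes no time and is no camera call.
- ctrl.close_job(): hands the job in, once; it reports no verdict.
The state is a dict: "clock": time; "joint_pos": joint angles; "qvel": joint speeds; "tau": joint torques, N m; "tool_pos": TCP position; "orientation": TCP orientation; "force": force on the tool from outside, world axes, zero at the start; "moment": the same for the moment, N m; "opening": finger opening in m.
Only numpy, scipy, OpenCV 4.12 (cv2) and the standard library are available. Lean on these libraries where they do the work, as an engineer would, in place of code of your own. Each camera call takes 0.05 s, during which the arm holds its last target.

## Working session

There is one attempt and no reset: what is moved stays moved. The work goes in short steps, Python scripts to look and compute and a tool call to move; the robot and the scene stay as the last step left them, time stands still between calls to the robot, and variables do not carry over. Pictures are saved under pics/ and viewed, and the job is handed in when it is done.

Besides the shell and the picture viewer there is one more tool, called after "Emit:" by a JSON object that holds its "fn" and its "kwargs", one argument or row to a line. apply_moves: Moves the arm, as the interface text tells. Its arguments: {"type":"object","properties":{"motion":{"type":"array"},"hand":{"type":"number"}},"required":["motion"]}

```bash
mkdir -p pics; ls; python3 - <<'E'
from plant import ctrl
import cv2,numpy as np
for n in ["scene","side","wrist"]:
    o=ctrl.get_obs()
    p,d=ctrl.snapshot(n); cv2.imwrite(f"pics/{n}0.png",p); np.save(f"pics/{n}0.npy",d)
    m=ctrl.camera_model(n); print(n,m)
print(o)
E
```

```text
pics
scene {'fx': 399.97842748313866, 'fy': 399.97842748313866, 'cx': 280.8946925291442, 'cy': 213.39863331689824, 'k1': 0.03633153898346927, 'cam_to_world': array([[-0.62279598,  0.50717904, -0.59573029,  1.12302923],
       [ 0.78228289,  0.39141586, -0.48458962,  0.38724052],
       [-0.01259541, -0.76783008, -0.64052972,  0.58819943],
       [ 0.        ,  0.        ,  0.        ,  1.        ]])}
side {'fx': 468.282079859214, 'fy': 468.282079859214, 'cx': 277.62385537225236, 'cy': 206.65521274541985, 'k1': -0.05901848185012423, 'cam_to_world': array([[-0.78429722, -0.37285802,  0.49583745,  0.24953913],
       [-0.61988219,  0.43880821, -0.65053319,  0.50271558],
       [ 0.02497897, -0.81757217, -0.5752841 ,  0.48741808],
       [ 0.        ,  0.        ,  0.        ,  1.        ]])}
wrist {'fx': 323.93788871118073, 'fy': 323.93788871118073, 'cx': 277.67855325311945, 'cy': 210.95338406191587, 'k1': 0.017745069397348868, 'tool_from_camera': array([[ 9.99999638e-01, -1.16921051e-04, -8.42326534e-04,
        -9.92587913e-05],
       [ 3.29396999e-04,  9.66435885e-01,  2.56907709e-0
[... 152 characters left out ...]
00,  0.00000000e+00,
         1.00000000e+00]])}
{'clock': 0.1, 'joint_pos': array([ 8.58351807e+01,  2.05858151e+01,  6.38078563e-01, -1.68643909e-02,
       -7.01346701e+01, -1.65052980e+01]), 'qvel': array([-0.03071411, -0.05482638,  0.07177208,  0.02906572, -0.01877805,
        0.07199352]), 'tau': array([-2.03679003e-03, -5.84160805e+01,  2.93752563e+01,  7.01555505e+00,
        1.01738196e-02, -5.52959568e-05]), 'tool_pos': array([0.23815998, 0.63112155, 0.22572905]), 'orientation': array([-1.79991787e+02, -8.35154297e-02, -1.10675865e+02]), 'force': array([-0.06207736,  0.02238933, -0.04021948]), 'moment': array([ 0.01450834,  0.03455056, -0.02165615]), 'opening': 0.08807346066249495}
```

View pics/scene0.png

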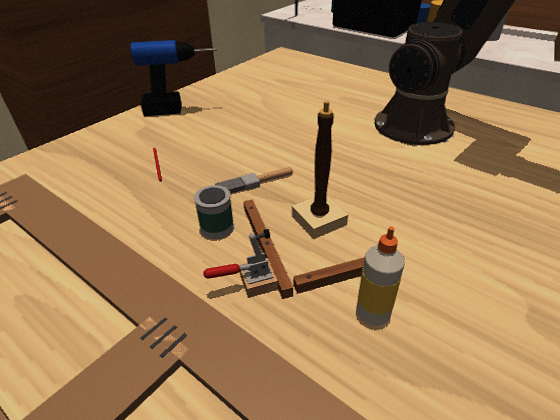

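View pics/side0.png

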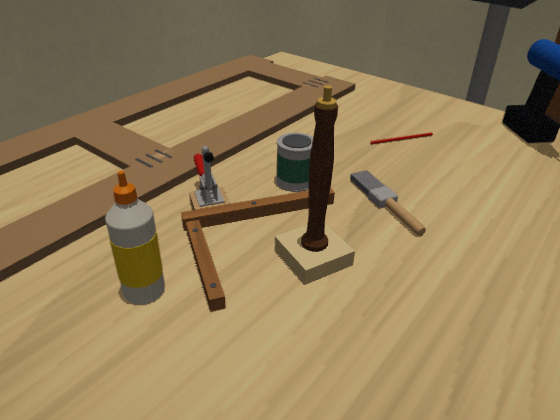

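View pics/wrist0.png

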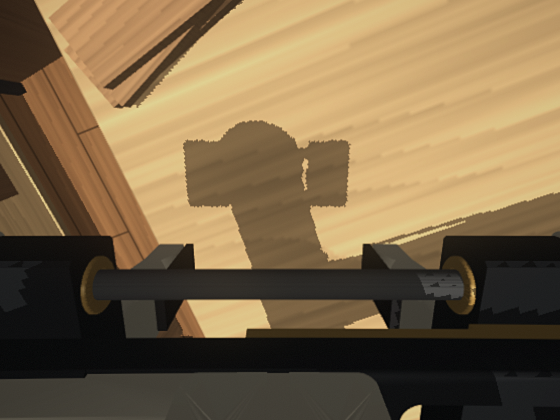

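The scene view shows the lamp (plinth near px (320,215)), the jig corner near (290,292), the tin near (214,210), the bottle near (378,290) and the brush near (255,180). The side view shows the lamp from the other side, with its plinth near (314,250) and the corner near (190,220).

```bash
cat > h.py <<'E'
import numpy as np,cv2
def cloud(d,m):
    K=np.array([[m['fx'],0,m['cx']],[0,m['fy'],m['cy']],[0,0,1.]])
    v,u=np.mgrid[:d.shape[0],:d.shape[1]]
    p=cv2.undistortPoints(np.stack([u.ravel(),v.ravel()],1).astype(float)[:,None],K,np.array([m['k1'],0,0,0,0.]))[:,0]
    z=d.ravel(); P=np.c_[p*z[:,None],z,np.ones_like(z)]@m['cam_to_world'].T
    return P[:,:3].reshape(*d.shape,3)
def topdown(P,img,x0,y0,n=1000.,W=600,H=600,zr=(-.02,.3)):
    out=np.zeros((H,W,3),np.uint8)
    q=P.reshape(-1,3);c=img.reshape(-1,3)
    s=np.argsort(q[:,2]);q=q[s];c=c[s]
    k=(q[:,2]>zr[0])&(q[:,2]<zr[1]);q=q[k];c=c[k]
    r=((q[:,0]-x0)*n).astype(int);cc=((q[:,1]-y0)*n).astype(int)
    k=(r>=0)&(r<H)&(cc>=0)&(cc<W)
    out[H-1-r[k],W-1-cc[k]]=c[k]
    return out
E
python3 - <<'E'
from plant import ctrl
from h import *
for n,pl,co in [("scene",(320,215),(290,292)),("side",(314,260),(190,220))]:
    d=np.load(f"pics/{n}0.npy");img=cv2.imread(f"pics/{n}0.png");P=cloud(d,ctrl.camera_model(n))
    print(n,P[pl[1],pl[0]],P[co[1],co[0]])
    np.save(f"pics/{n}P.npy",P)
    cv2.imwrite(f"pics/{n}_td.png",topdown(P,img,.3,-.25))
    k=(P[...,2]>.018)&(P[...,2]<.036)
    cv2.imwrite(f"pics/{n}_td2.png",topdown(P,img,.3,-.25,zr=(.018,.036)))
E
```

```text
scene [0.55977898 0.03739365 0.03332637] [0.7522491  0.1039058  0.01317643]
side [0.51963784 0.05611338 0.02850305] [0.74036096 0.09766994 0.01906338]
```

```bash
python3 - <<'E'
import cv2,numpy as np
a=cv2.imread("pics/scene_td2.png");b=cv2.imread("pics/side_td2.png")
c=cv2.imread("pics/scene_td.png")
cv2.imwrite("pics/td2.png",np.hstack([a[0:450,200:],b[0:450,200:]]))
cv2.imwrite("pics/td.png",c)
E
```

```text
(no output)
```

View pics/td2.png

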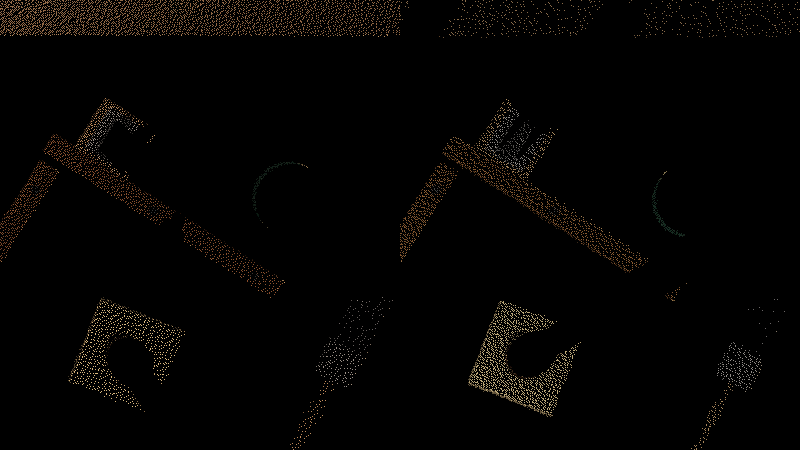

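View pics/td.png

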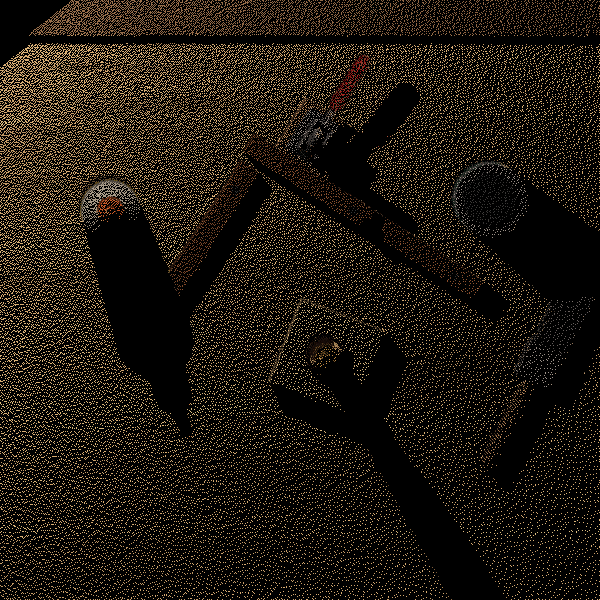

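```bash
cat > fit.py <<'E'
from h import *
from scipy.optimize import minimize
def fit_sq(q,side=.09,c0=None):
    # q Nx2; grow: fit square side fixed, by trimming: minimise points outside + coverage
    r=cv2.minAreaRect(q.astype(np.float32)); return r
def fence(P,jig=None):
    pass
def soft(q,c,a,hx,hy):
    R=np.array([[np.cos(a),np.sin(a)],[-np.sin(a),np.cos(a)]]); l=np.abs((q-c)@R.T)
    return 1/(1+np.exp((l[:,0]-hx)/.0008))/(1+np.exp((l[:,1]-hy)/.0008))
E
python3 - <<'E'
from fit import *
for n in ["scene","side"]:
    P=np.load(f"pics/{n}P.npy").reshape(-1,3)
    b=P[(P[:,0]>.35)&(P[:,0]<.8)&(np.abs(P[:,1])<.2)&(abs(P[:,2])<.01)]; print(n,"bench z",np.median(b[:,2]))
    m=(P[:,2]>.026)&(P[:,2]<.036)&(P[:,0]>.46)&(P[:,0]<.61)&(P[:,1]>-.06)&(P[:,1]<.1)
    q=P[m]; print("plinth z",np.median(q[:,2])); q=q[:,:2]
    r=cv2.minAreaRect(q.astype(np.float32)); print(r)
    # fences
    f=P[(P[:,2]>.021)&(P[:,2]<.029)&(P[:,0]>.59)&(P[:,0]<.78)&(P[:,1]<.16)&(P[:,1]>-.14)]
    th=np.radians(-31.);
    # refine using side cost: find the jig pose maximizing points inside fence rectangles minus points just outside
    def cost(x):
        a=x[2];R=np.array([[np.cos(a),np.sin(a)],[-np.sin(a),np.cos(a)]])
        l=(f[:,:2]-x[:2])@R.T
        w=.001
        s=lambda v:1/(1+np.exp(-np.clip(v/w,-50,50)))
        bk=s(l[:,0])*s(.022-l[:,0])*s(l[:,1]+.25)*s(.025-l[:,1])
        sd=s(l[:,1])*s(.022-l[:,1])*s(l[:,0]+.19)*s(-.008-l[:,0])
        return -(bk+sd).sum()
    best=None
    for a0 in np.radians([-33,-31,-29]):
      for dx in (-.01,0,.01):
        for dy in (-.01,0,.01):
          o=minimize(cost,[.73+dx,.09+dy,a0],method="Nelder-Mead",options=dict(xatol=1e-5,fatol=1e-3,initial_simplex=np.array([.73+dx,.09+dy,a0])+np.array([[0,0,0],[.005,0,0],[0,.005,0],[0,0,.05]])))
          if best is None or o.fun<best.fun: best=o
    x=best.x;print("jig",x[:2],np.degrees(x[2]),best.fun,len(f))
    a=x[2];R=np.array([[np.cos(a),np.sin(a)],[-np.sin(a),np.cos(a)]])
    def c2(p): return -soft(q,p[:2],p[2],.045,.045).sum()
    o=minimize(c2,[r[0][0],r[0][1],np.radians(r[2]%90-90)],method="Nelder-Mead",options=dict(initial_simplex=np.array([r[0][0],r[0][1],np.radians(r[2]%90-90)])+np.array([[0,0,0],[.004,0,0],[0,.004,0],[0,0,.05]])))
    print("lamp",o.x[:2],np.degrees(o.x[2]),o.fun,len(q),"injig",R@(o.x[:2]-x[:2]))
E
```

```text
scene bench z 0.0007627181475761136
plinth z 0.030565030127139736
((0.5438671112060547, 0.023665491491556168), (0.09133664518594742, 0.0913567766547203), 68.1343994140625)
jig [0.73633387 0.08647027] -32.76376003163519 -1485.6372284304946 2013
lamp [0.54534906 0.0245433 ] -21.94758581220435 -830.9966872175623 869 injig [-0.12708744 -0.15543143]
side bench z -0.0011816295508378927
plinth z 0.028883754097924375
((0.5417628884315491, 0.023992370814085007), (0.09121675789356232, 0.09217382222414017), 68.757080078125)
jig [0.73303955 0.08710755] -32.823765354377 -1593.6573356927279 2403
lamp [0.54109869 0.02514364] -21.757661154844435 -1657.1511779640327 1723 injig [-0.12770797 -0.15611371]
```

```bash
cat >> h.py <<'E'
def proj(m,X):
    T=np.linalg.inv(m['cam_to_world']);K=np.array([[m['fx'],0,m['cx']],[0,m['fy'],m['cy']],[0,0,1.]])
    X=np.asarray(X,float).reshape(-1,1,3)
    return cv2.projectPoints(X,cv2.Rodrigues(T[:3,:3])[0],T[:3,3],K,np.array([m['k1'],0,0,0,0.]))[0][:,0]
def rect(c,a,x0,x1,y0,y1,z):
    l=np.array([[x0,y0],[x1,y0],[x1,y1],[x0,y1]]);R=np.array([[np.cos(a),-np.sin(a)],[np.sin(a),np.cos(a)]])
    return np.c_[l@R.T+c,np.full(4,z)]
def overlay(img,m,jig,lamp,s=2):
    im=cv2.resize(img,None,fx=s,fy=s,interpolation=cv2.INTER_CUBIC)
    for X,col in [(rect(jig[:2],jig[2],0,.022,-.25,.025,.025),(0,255,0)),(rect(jig[:2],jig[2],-.19,-.008,0,.022,.025),(255,255,0)),(rect(lamp[:2],lamp[2],-.045,.045,-.045,.045,.03),(255,0,255)),(rect(lamp[:2],lamp[2],-.045,.045,-.045,.045,.0),(0,0,255))]:
        p=((proj(m,X)+.5)*s-.5)
        cv2.polylines(im,[np.round(p*16).astype(np.int32)],True,col,1,cv2.LINE_AA,4)
    return im
E
python3 - <<'E'
from h import *
from plant import ctrl
J={"scene":(.7363,.0865,np.radians(-32.76)),"side":(.7330,.0871,np.radians(-32.82))}
L={"scene":(.5453,.0245,np.radians(-21.9)),"side":(.5411,.0251,np.radians(-21.8))}
for n,(x,y) in {"scene":(180,160),"side":(160,140)}.items():
    im=overlay(cv2.imread(f"pics/{n}0.png"),ctrl.camera_model(n),J[n],L[n],4)
    cv2.imwrite(f"pics/ov_{n}.png",im[y*4:y*4+600,x*4:x*4+800])
E
```

```text
(no output)
```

View pics/ov_scene.png

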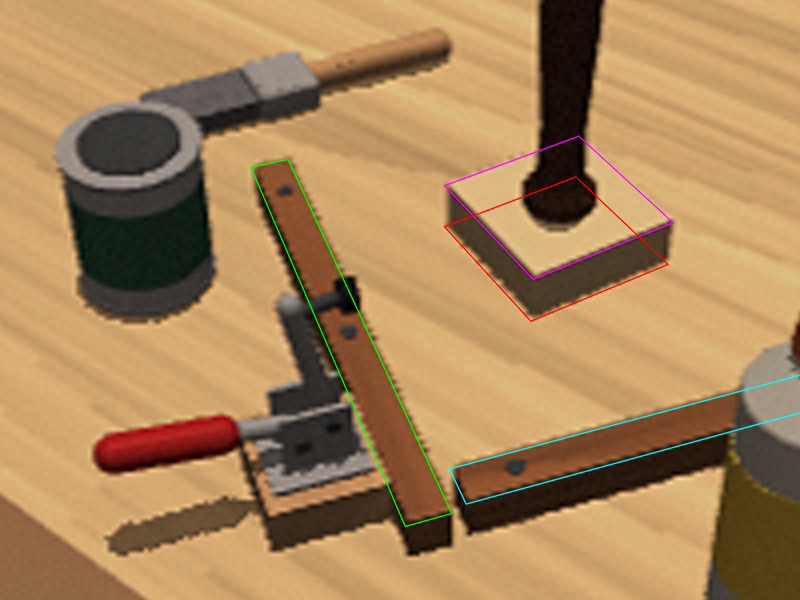

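View pics/ov_side.png

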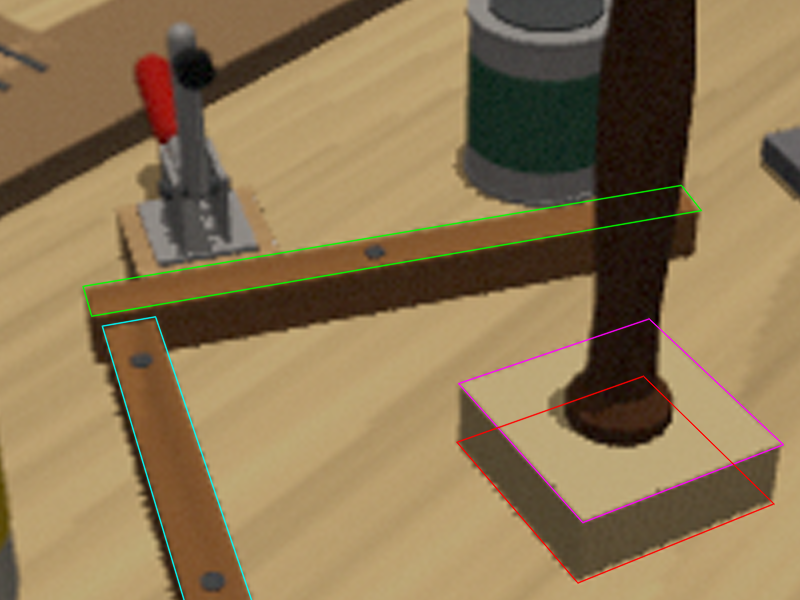

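```bash
cat >> h.py <<'E'
def jigfit(P,img,x0=(.735,.087,np.radians(-31))):
    from scipy.optimize import least_squares
    q=P.reshape(-1,3);hsv=cv2.cvtColor(img,cv2.COLOR_BGR2HSV).reshape(-1,3)
    f=q[(q[:,2]>.0215)&(q[:,2]<.028)&(q[:,0]>.5)&(q[:,0]<.79)&(q[:,1]<.2)&(q[:,1]>-.2)&(hsv[:,1]>125)]
    x=np.array(x0,float)
    for it in range(6):
        a=x[2];R=np.array([[np.cos(a),np.sin(a)],[-np.sin(a),np.cos(a)]]);l=(f[:,:2]-x[:2])@R.T
        A=f[(abs(l[:,0]-.011)<.015)&(l[:,1]<.02)&(l[:,1]>-.245)];B=f[(abs(l[:,1]-.011)<.015)&(l[:,0]>-.185)&(l[:,0]<-.015)]
        def edges(S,ax,along,bins):
            l=(S[:,:2]-x[:2])@R.T;o=[]
            for b in bins:
                k=l[(abs(l[:,along]-b)<.005)]
                if len(k)>25:
                    lo,hi=np.percentile(k[:,ax],[2,98])
                    if .018<hi-lo<.026: o.append((b,(lo+hi)/2,hi-lo))
            return np.array(o)
        ea=edges(A,0,1,np.arange(-.24,.02,.01));eb=edges(B,1,0,np.arange(-.18,-.015,.01))
        # world centreline points -> fit
        ca=np.c_[ea[:,1],ea[:,0]]@R+x[:2];cb=np.c_[eb[:,0],eb[:,1]]@R+x[:2]
        def res(p):
            R=np.array([[np.cos(p[2]),np.sin(p[2])],[-np.sin(p[2]),np.cos(p[2])]])
            return np.r_[((ca-p[:2])@R.T)[:,0]-.011,((cb-p[:2])@R.T)[:,1]-.011]*1000
        s=least_squares(res,x,loss='soft_l1',x_scale=[.01,.01,.1]);x=s.x
    return x,len(ea),len(eb),np.abs(res(x)).max(),np.median(ea[:,2]),np.median(eb[:,2])
E
python3 - <<'E'
from h import *
from plant import ctrl
L={"scene":(.5450,.0242,np.radians(-21.9)),"side":(.5414,.0248,np.radians(-21.6))}
for n,(x,y) in {"scene":(180,160),"side":(160,140)}.items():
    img=cv2.imread(f"pics/{n}0.png");P=np.load(f"pics/{n}P.npy")
    r=jigfit(P,img);j=r[0];print(n,j[:2],np.degrees(j[2]),r[1:])
    a=j[2];print(np.array([[np.cos(a),np.sin(a)],[-np.sin(a),np.cos(a)]])@(np.array(L[n][:2])-j[:2]))
    im=overlay(img,ctrl.camera_model(n),j,L[n],4)
    cv2.imwrite(f"pics/ov2_{n}.png",im[y*4:y*4+600,x*4:x*4+800])
    P=P.reshape(-1,3)
    for nm,lo,hi,w in [("tin",.07,.1,(.6,.75,-.35,-.18)),("bottle",.08,.25,(.5,.8,.15,.3)),("brush",.006,.03,(.3,.56,-.35,-.15))]:
        q=P[(P[:,2]>lo)&(P[:,2]<hi)&(P[:,0]>w[0])&(P[:,0]<w[1])&(P[:,1]>w[2])&(P[:,1]<w[3])]
        print(nm,q.min(0),q.max(0)) if len(q) else print(nm,0)
E
```

```text
scene [0.7360383  0.08555369] -33.01949535331912 (21, 13, np.float64(1.313308554118953), np.float64(0.02124081793497664), np.float64(0.021538894007283354))
[-0.12674967 -0.15554559]
tin 0
bottle [0.6681038  0.21046376 0.08016605] [0.72093439 0.26959933 0.20011719]
brush [ 0.44579266 -0.22264145  0.00613894] [ 0.55998789 -0.15001176  0.02311818]
side [0.73359148 0.08670304] -32.89529951715521 (22, 17, np.float64(1.5481077367068865), np.float64(0.021251909026210575), np.float64(0.020850669239234967))
[-0.12775646 -0.15635804]
tin 0
bottle [0.65692267 0.2108264  0.08011791] [0.71032185 0.27029412 0.19772331]
brush [ 0.4486699  -0.2246265   0.00601861] [ 0.55997301 -0.15000568  0.02102145]
```

View pics/ov2_scene.png

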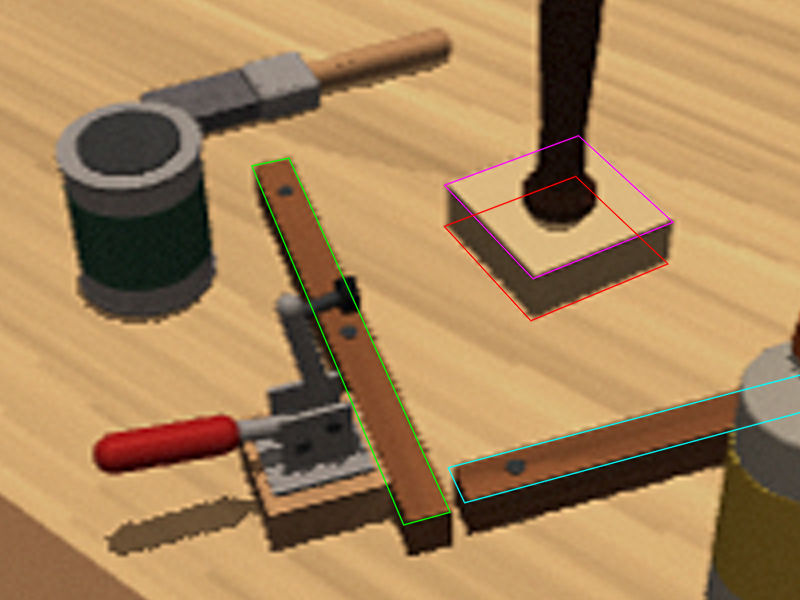

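View pics/ov2_side.png

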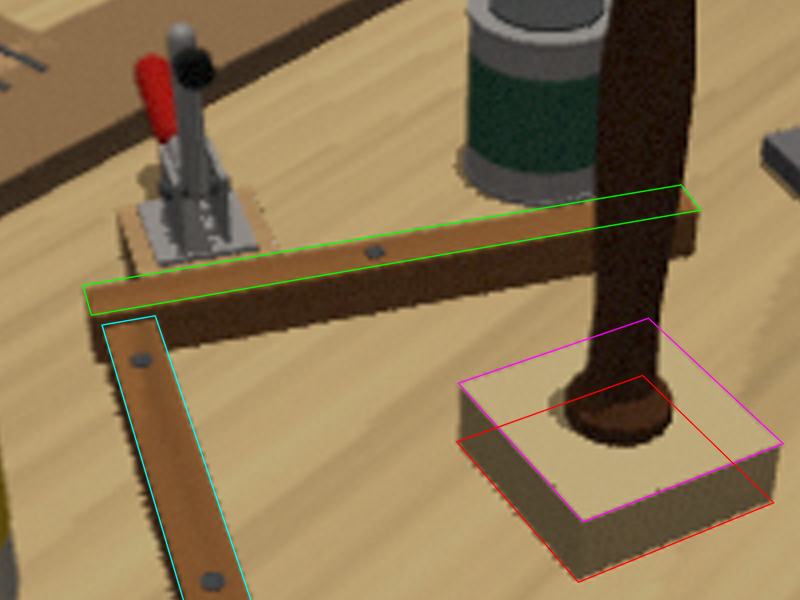

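Both cameras agree on the layout. The jig corner is at about (0.735, 0.086) with yaw -33°, and the lamp is at (0.543, 0.0245) with yaw -21.8°, which puts it at (-127, -156) mm in the jig frame.

Plan: open the fingers about 12 mm so they form a V-notch around the plinth's near corner, with tool +y along the diagonal. That keeps the gripper body more than 10 mm from the column. First I go round to the near side, high up.

Emit:
{"fn": "apply_moves", "kwargs": {
  "motion": [
    [[1,-2,1],-8],
    [[2,-5,2],-16],
    [[3,-8,3],-24],
    [[4,-12,4],-32],
    [[5,-16,5],-40],
    [[6,-20,6],-48],
    [[7,-24,7],-56],
    [[8,-28,8],-64],
    [[9,-31,8],-72],
    [[10,-34,8],-80]
  ],
  "hand": 1.2
}}

```text
clock: 1.15
tool_pos: [0.3384, 0.29, 0.307]
orientation: [179.9, 0.0, 169.0]
force: [1.1, 0.3, 0.1]
opening: 0.0145
```

Emit:
{"fn": "apply_moves", "kwargs": {
  "motion": [
    [[1,-3,0],-7],
    [[2,-6,0],-14],
    [[3,-9.5,0],-21],
    [[4,-13,0],-28],
    [[5,-16.5,0],-35],
    [[6.5,-20,0],-42],
    [[8,-23.5,0],-49],
    [[9.5,-27,0],-55.5],
    [[10.5,-30.5,0],-55.5],
    [[10.5,-30.5,0],-55.5]
  ]
}}

```text
clock: 2.15
tool_pos: [0.4436, -0.0167, 0.3061]
orientation: [-179.9, 0.0, 113.6]
force: [0.6, 0.2, -1.7]
opening: 0.0119
```

Emit:
{"fn": "apply_moves", "kwargs": {
  "motion": [
    [[0,0,-4],0],
    [[0,0,-8.5],0],
    [[0,0,-13],0],
    [[0,0,-17],0],
    [[0,0,-21],0],
    [[0,0,-24.5],0],
    [[0,0,-27],0],
    [[0,0,-28.5],0],
    [[0,0,-29.2],0],
    [[0,0,-29.2],0]
  ]
}}

```text
clock: 3.15
tool_pos: [0.4428, -0.0134, 0.014]
orientation: [-179.9, -0.0, 113.9]
force: [0.1, 0.5, -0.3]
opening: 0.0122
```

```bash
python3 - <<'E'
from plant import ctrl
import cv2,numpy as np
o=ctrl.get_obs();print(o['tool_pos'],o['orientation'],o['force'])
for n in ["scene","side"]:
    p,d=ctrl.snapshot(n); cv2.imwrite(f"pics/{n}1.png",p); np.save(f"pics/{n}1.npy",d)
a=cv2.imread("pics/scene1.png");b=cv2.imread("pics/side1.png")
cv2.imwrite("pics/both1.png",np.hstack([a[0:400,160:560],b[0:400,160:560]]))
E
```

```text
[ 0.44280723 -0.01341365  0.01396456] [-1.79897665e+02 -1.39469731e-03  1.13850505e+02] [ 0.09267215  0.4517427  -0.30796548]
```

View pics/both1.png

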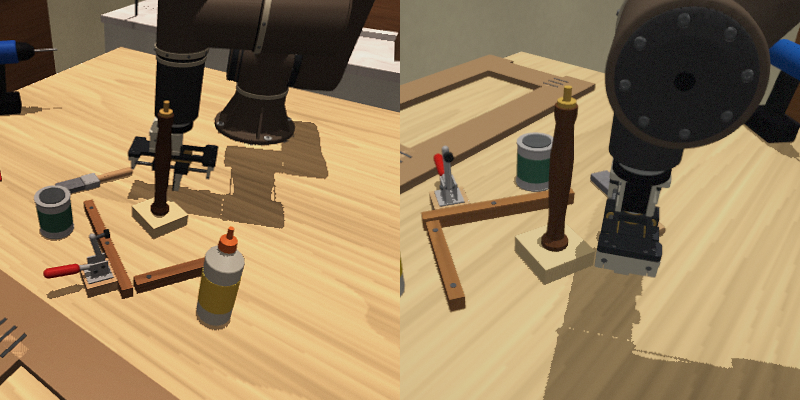

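The fingers are down at the plinth's near corner and nothing has been touched. Next I work out the waypoints for the notch push.

```bash
cat > wp.py <<'E'
import numpy as np
def wp(C0,a0,C1,a1,d0,d1,base,yaw0,n):
    for t in np.linspace(0,1,n+1)[1:]:
        C=np.array(C0)+t*(np.array(C1)-C0);a=a0+min(1,t/1.0)*(a1-a0);g=np.radians(a+45);d=d0+t*(d1-d0)
        T=C-d*np.array([np.cos(g),np.sin(g)])
        print(np.round((T-base)*100,2),round(a+135-yaw0,1))
E
python3 - <<'E'
from wp import *
base=np.array([.443,-.0132]);y0=113.8
C0=np.array([.5434,.0245]);H=np.array([.6726,.0729])
wp(C0,-21.8,C0,-21.8,.075,.075,base,y0,1)
u=(H-C0)/np.linalg.norm(H-C0)
wp(C0,-21.8,H-.012*u,-33,.067,.067,base,y0,20)
E
```

```text
[3.15 0.82] -0.6
[4.45 1.41] -1.2
[5.01 1.69] -1.7
[5.58 1.98] -2.3
[6.14 2.26] -2.8
[6.71 2.54] -3.4
[7.28 2.82] -4.0
[7.84 3.1 ] -4.5
[8.41 3.39] -5.1
[8.98 3.67] -5.6
[9.55 3.95] -6.2
[10.12  4.24] -6.8
[10.69  4.52] -7.3
[11.26  4.8 ] -7.9
[11.84  5.09] -8.4
[12.41  5.37] -9.0
[12.98  5.66] -9.6
[13.56  5.94] -10.1
[14.13  6.23] -10.7
[14.71  6.51] -11.2
[15.28  6.8 ] -11.8
```

First call: close up to the corner and push slowly for about 15 mm, then check.

Emit:
{"fn": "apply_moves", "kwargs": {
  "motion": [
    [[1,0.25,-0.3],0],
    [[2,0.5,-0.5],0],
    [[3.1,0.8,-0.5],-0.6],
    [[3.5,1,-0.5],-0.6],
    [[3.9,1.15,-0.5],-0.6],
    [[4.2,1.3,-0.5],-1],
    [[4.5,1.45,-0.5],-1.2],
    [[5,1.7,-0.5],-1.7],
    [[5.6,2,-0.5],-2.3],
    [[5.6,2,-0.5],-2.3]
  ]
}}

```text
clock: 4.25
tool_pos: [0.5008, 0.0072, 0.0097]
orientation: [179.9, 0.0, 111.5]
force: [-0.4, -0.9, -0.4]
opening: 0.0117
```

```bash
cat > look.py <<'E'
import sys
from plant import ctrl
from fit import *
def lampfit(P,guess):
    P=P.reshape(-1,3)
    a=np.radians(guess[2]);R=np.array([[np.cos(a),np.sin(a)],[-np.sin(a),np.cos(a)]])
    l=(P[:,:2]-guess[:2])@R.T
    q=P[(P[:,2]>.0262)&(P[:,2]<.036)&(np.abs(l)<.06).all(1)][:,:2]
    c2=lambda p:-soft(q,p[:2],p[2],.045,.045).sum()
    g=np.array([guess[0],guess[1],a])
    b=None
    for s in (1,-1):
        o=minimize(c2,g,method="Nelder-Mead",options=dict(initial_simplex=g+s*np.array([[0,0,0],[.005,0,0],[0,.005,0],[0,0,.06]])))
        if b is None or o.fun<b.fun:b=o
    return b.x
J={"scene":(.7360,.0856,np.radians(-33)),"side":(.7336,.0867,np.radians(-33))}
def look(tag,guess,crop={"scene":(180,140),"side":(130,130)}):
    o=ctrl.get_obs();print(o['clock'],o['tool_pos'],o['orientation'],o['force'])
    ims=[]
    for n in ["scene","side"]:
        img,d=ctrl.snapshot(n);m=ctrl.camera_model(n);P=cloud(d,m)
        x=lampfit(P,guess);j=J[n];a=j[2]
        R=np.array([[np.cos(a),np.sin(a)],[-np.sin(a),np.cos(a)]])
        print(n,"world",x[:2].round(4),np.degrees(x[2]).round(2),"jig mm",(R@(x[:2]-j[:2])*1000).round(1),"rel deg",np.degrees(x[2]-a).round(2))
        c=crop[n];ims.append(overlay(img,m,j,x,2)[c[1]*2:c[1]*2+500,c[0]*2:c[0]*2+400])
    cv2.imwrite(f"pics/{tag}.png",np.hstack(ims))
E
python3 -c "
from look import *
look('l2',(.555,.029,-23))"
```

```text
4.25 [0.50083954 0.0072394  0.00971681] [1.79908164e+02 1.01060568e-02 1.11528980e+02] [-0.41210579 -0.85961901 -0.43282445]
scene world [0.5655 0.0337] -22.93 jig mm [-114.7 -136.4] rel deg 10.07
side world [0.5623 0.0354] -22.91 jig mm [-115.7 -136.3] rel deg 10.09
```

View pics/l2.png

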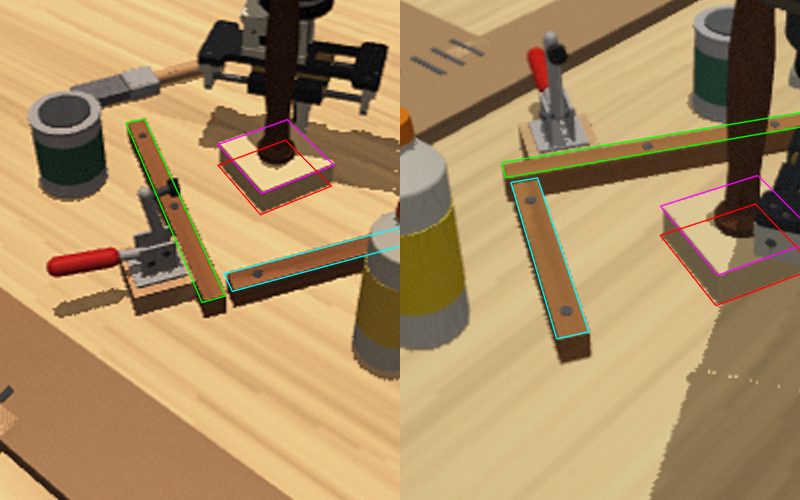

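The notch is working: the lamp moved with the tool and rotated with it, the axis is 69 mm ahead of the TCP, and the column is clear of the gripper. I continue from here.

```bash
python3 - <<'E'
from wp import *
base=np.array([.499,.0068]);y0=111.5
C0=np.array([.5639,.0346]);H=np.array([.6726,.0729])
u=(H-C0)/np.linalg.norm(H-C0)
wp(C0,-22.9,H-.012*u,-33,.0688,.0688,np.array([.5008,.0072]),y0,20)
E
```

```text
[0.4  0.38] 0.1
[0.86 0.61] -0.4
[1.33 0.84] -0.9
[1.8  1.06] -1.4
[2.26 1.29] -1.9
[2.73 1.52] -2.4
[3.2  1.75] -2.9
[3.66 1.98] -3.4
[4.13 2.21] -3.9
[4.6  2.44] -4.5
[5.07 2.67] -5.0
[5.54 2.9 ] -5.5
[6.01 3.13] -6.0
[6.48 3.36] -6.5
[6.95 3.59] -7.0
[7.43 3.82] -7.5
[7.9  4.05] -8.0
[8.37 4.28] -8.5
[8.84 4.51] -9.0
[9.32 4.74] -9.5
```

Emit:
{"fn": "apply_moves", "kwargs": {
  "motion": [
    [[0.45,0.35,0],0],
    [[0.9,0.6,0],-0.4],
    [[1.35,0.85,0],-0.9],
    [[1.8,1.05,0],-1.4],
    [[2.25,1.3,0],-1.9],
    [[2.75,1.5,0],-2.4],
    [[3.2,1.75,0],-2.9],
    [[3.65,2,0],-3.4],
    [[4.15,2.2,0],-3.9],
    [[4.15,2.2,0],-3.9]
  ]
}}

```text
clock: 5.35
tool_pos: [0.542, 0.0291, 0.0097]
orientation: [179.9, 0.0, 107.6]
force: [-0.0, 0.1, -0.7]
opening: 0.0117
```

```bash
python3 -c "
from look import *
look('l3',(.605,.05,-26.5))"
```

```text
5.35 [0.54203396 0.02906245 0.0096627 ] [1.79924427e+02 7.70426244e-04 1.07625354e+02] [-0.02784975  0.09789731 -0.68393452]
scene world [0.6079 0.0517] -26.58 jig mm [-89.  -98.2] rel deg 6.42
side world [0.6061 0.0541] -25.1 jig mm [-89.2 -96.8] rel deg 7.9
```

View pics/l3.png

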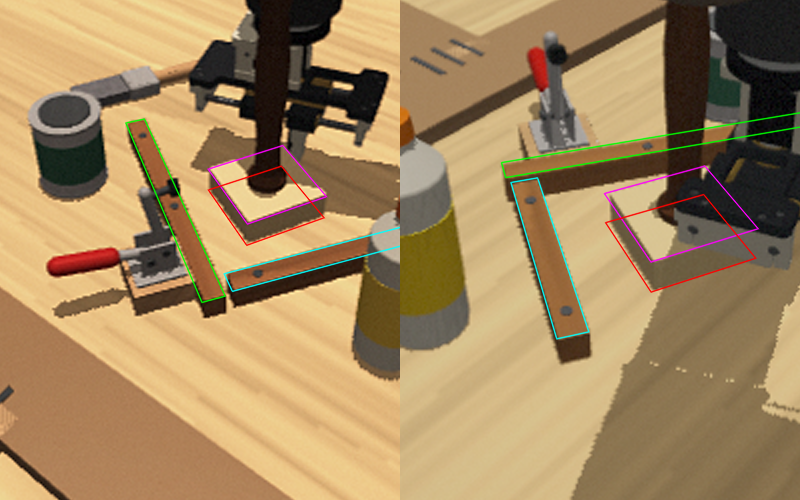

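```bash
python3 - <<'E'
from wp import *
C0=np.array([.6069,.0524]);H=np.array([.6726,.0729])
# use TCP rigid offset
b=np.array([.5420,.0291]); v=C0-b; print(np.hypot(*v),np.degrees(np.arctan2(v[1],v[0])))
u=(H-C0)/np.linalg.norm(H-C0)
wp(C0,-26.5,H-.010*u,-33,.0689,.0689,b,107.6,10)
E
```

```text
0.0689557829337032 19.748841847419964
[0.49 0.39] 0.2
[1.03 0.64] -0.4
[1.57 0.89] -1.0
[2.11 1.14] -1.7
[2.65 1.39] -2.3
[3.19 1.64] -3.0
[3.73 1.9 ] -3.6
[4.28 2.15] -4.3
[4.82 2.4 ] -4.9
[5.37 2.65] -5.6
```

Emit:
{"fn": "apply_moves", "kwargs": {
  "motion": [
    [[0.5,0.35,0],0],
    [[1,0.6,0],-0.4],
    [[1.55,0.9,0],-1],
    [[2.1,1.15,0],-1.7],
    [[2.65,1.4,0],-2.3],
    [[3.2,1.65,0],-3],
    [[3.75,1.9,0],-3.6],
    [[4.3,2.15,0],-4.3],
    [[4.8,2.4,0],-5],
    [[5.3,2.6,0],-5.6]
  ]
}}

```text
clock: 6.45
tool_pos: [0.5942, 0.0547, 0.0095]
orientation: [-180.0, -0.0, 102.0]
force: [-2.2, -1.0, -0.2]
opening: 0.0117
```

```bash
python3 -c "
from look import *
look('l4',(.66,.07,-32))"
```

```text
6.45 [0.59417668 0.05474515 0.00950275] [-1.79994578e+02 -1.29252251e-03  1.01974828e+02] [-2.19832607 -1.03119903 -0.19824094]
scene world [0.6611 0.071 ] -32.03 jig mm [-54.8 -53. ] rel deg 0.97
side world [0.6728 0.0951] -75.7 jig mm [-55.6 -26. ] rel deg -42.7
```

View pics/l4.png

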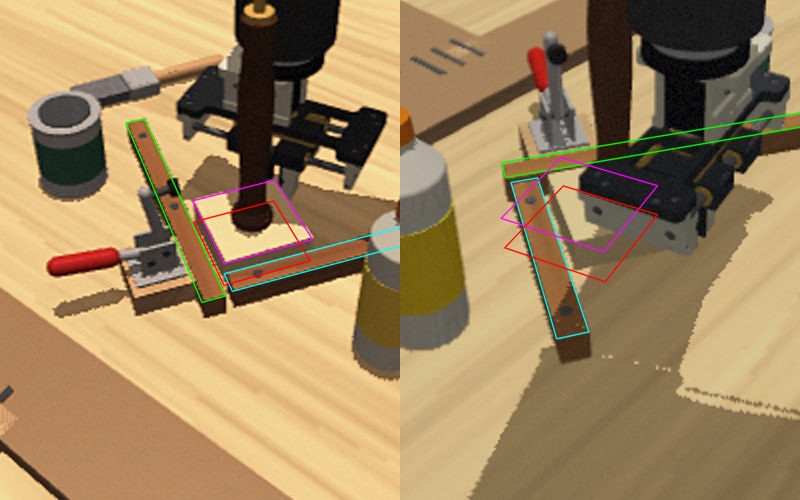

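Emit:
{"fn": "apply_moves", "kwargs": {
  "motion": [
    [[0.2,0.02,0],0],
    [[0.4,0.05,0],0],
    [[0.55,0.07,0],0],
    [[0.7,0.09,0],0],
    [[0.8,0.1,0],0],
    [[0.9,0.11,0],0],
    [[1,0.12,0],0],
    [[1.1,0.13,0],0],
    [[1.15,0.14,0],0],
    [[1.2,0.15,0],0]
  ]
}}

```text
clock: 7.55
tool_pos: [0.6053, 0.0559, 0.0095]
orientation: [-179.9, -0.0, 102.0]
force: [-4.8, 1.1, 2.0]
opening: 0.012
```

```bash
python3 -c "
from look import *
look('l5',(.673,.073,-33))"
```

```text
7.55 [0.60525525 0.05591315 0.00946482] [-1.79940400e+02 -7.74364555e-04  1.02019017e+02] [-4.78760059  1.11797333  1.99271939]
scene world [0.6722 0.0726] -31.54 jig mm [-46.4 -45.6] rel deg 1.46
side world [0.6848 0.0983] -68.7 jig mm [-47.3 -16.9] rel deg -35.7
```

View pics/l5.png

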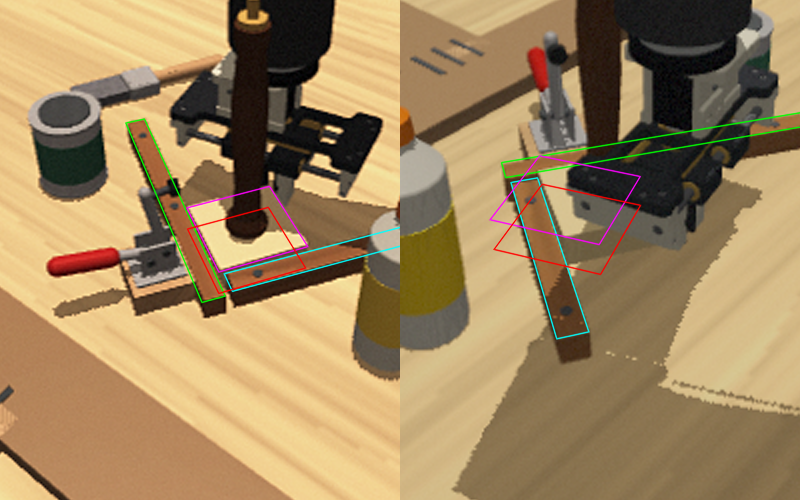

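Emit:
{"fn": "apply_moves", "kwargs": {
  "motion": [
    [[0.05,0.01,0],0],
    [[0.1,0.02,0],0],
    [[0.15,0.03,0],0],
    [[0.2,0.04,0],0],
    [[0.2,0.04,0],0]
  ]
}}

```text
clock: 8.15
tool_pos: [0.6058, 0.0563, 0.0093]
orientation: [-179.8, -0.0, 102.0]
force: [-10.2, 2.2, 5.5]
opening: 0.0122
```

The reaction in the jig frame is about (-9.8, -3.7) N, so the plinth bears mainly on the back fence. I bias the push towards the side fence.

Emit:
{"fn": "apply_moves", "kwargs": {
  "motion": [
    [[0.02,0.07,0],0],
    [[0.04,0.14,0],0],
    [[0.06,0.21,0],0],
    [[0.08,0.28,0],0],
    [[0.08,0.28,0],0]
  ]
}}

```text
clock: 8.65
tool_pos: [0.607, 0.0584, 0.0093]
orientation: [-179.8, 0.0, 102.0]
force: [-7.1, -2.1, 3.7]
opening: 0.0117
```

```bash
python3 -c "
from look import *
look('l6',(.673,.073,-33))"
```

```text
8.65 [0.60699997 0.05842229 0.00929402] [-1.79827584e+02  2.91098646e-02  1.02005889e+02] [-7.12482633 -2.11189996  3.66487888]
scene world [0.6745 0.0737] -33.34 jig mm [-45.2 -43.5] rel deg -0.34
side world [0.6857 0.1001] -73.11 jig mm [-47.5 -14.8] rel deg -40.11
```

Emit:
{"fn": "apply_moves", "kwargs": {
  "motion": [
    [[0.05,0.03,0],0],
    [[0.1,0.06,0],0],
    [[0.15,0.09,0],0],
    [[0.2,0.12,0],0],
    [[0.2,0.12,0],0]
  ]
}}

```text
clock: 9.25
tool_pos: [0.6071, 0.0586, 0.0091]
orientation: [-179.6, 0.1, 102.0]
force: [-12.1, -3.4, 8.8]
opening: 0.0123
```

Both fences now stall the push. I back off along the diagonal.

Emit:
{"fn": "apply_moves", "kwargs": {
  "motion": [
    [[-0.1,-0.02,0],0],
    [[-0.25,-0.05,0],0],
    [[-0.5,-0.1,0],0],
    [[-1,-0.2,0],0],
    [[-2,-0.4,0],0],
    [[-4,-0.8,0],0],
    [[-6.5,-1.4,0],0],
    [[-9,-1.9,0],0],
    [[-11,-2.3,0],0],
    [[-12,-2.5,0],0]
  ]
}}

```text
clock: 10.25
tool_pos: [0.4888, 0.0351, 0.0098]
orientation: [180.0, -0.0, 102.0]
force: [-1.0, -0.5, 1.0]
opening: 0.0121
```

```bash
python3 -c "
from look import *
look('l7',(.673,.073,-33))"
```

```text
10.25 [0.48878497 0.03511423 0.00981726] [ 1.79986364e+02 -1.86402185e-02  1.02036372e+02] [-0.99642553 -0.51044859  1.02409426]
scene world [0.675  0.0744] -33.82 jig mm [-45.  -42.6] rel deg -0.82
side world [0.6706 0.0743] -32.98 jig mm [-46.1 -44.7] rel deg 0.02
```

View pics/l7.png

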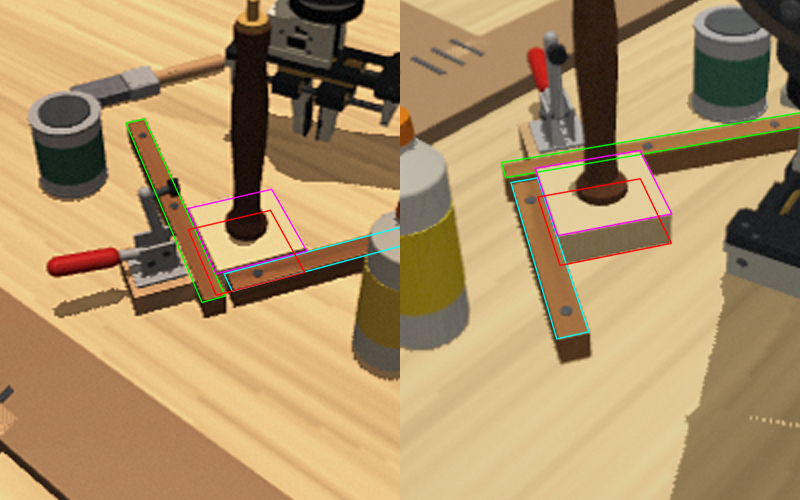

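Emit:
{"fn": "apply_moves", "kwargs": {
  "motion": [
    [[-1,0,2],0],
    [[-2,0,5],0],
    [[-3,0,9],0],
    [[-4,0,13],0],
    [[-5,0,17],0],
    [[-5,0,21],0],
    [[-5,0,25],0],
    [[-5,0,27],0],
    [[-5,0,28],0],
    [[-5,0,28],0]
  ]
}}

```text
clock: 11.35
tool_pos: [0.4416, 0.0359, 0.2905]
orientation: [179.9, -0.0, 102.0]
force: [0.0, -0.3, -0.9]
opening: 0.012
```

```bash
python3 - <<'E'
from look import *
look('l8',(.673,.073,-33))
ims=[]
for n,(x,y) in {"scene":(265,215),"side":(175,190)}.items():
    p,d=ctrl.snapshot(n);c=p[y:y+100,x:x+80 if n=="scene" else x+80];ims.append(cv2.resize(c,(400,500),interpolation=cv2.INTER_CUBIC))
    f=cv2.imread(f"pics/{n}0.png")
    cv2.imwrite(f"pics/{n}9.png",p)
cv2.imwrite("pics/zoom.png",np.hstack(ims))
E
```

```text
11.35 [0.44156082 0.03585222 0.29052846] [ 1.79866389e+02 -3.45861418e-02  1.02029132e+02] [ 0.00453121 -0.30616446 -0.92337557]
scene world [0.6751 0.0746] -33.51 jig mm [-45.1 -42.4] rel deg -0.51
side world [0.6704 0.0744] -32.81 jig mm [-46.4 -44.7] rel deg 0.19
```

View pics/zoom.png

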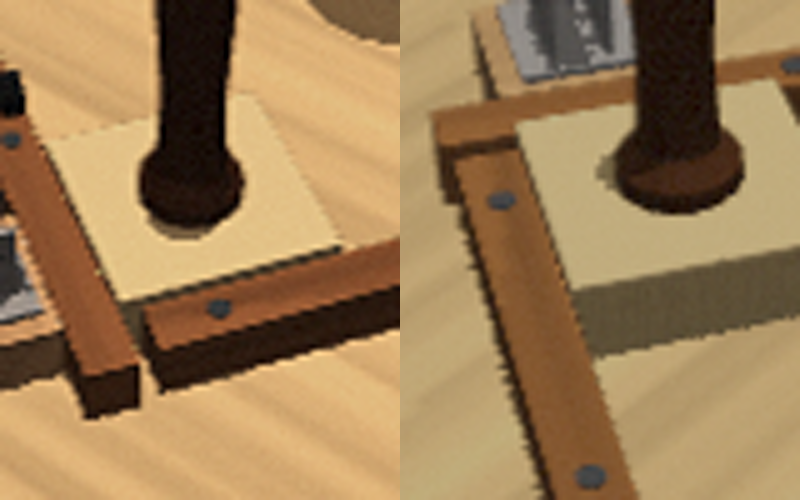

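View pics/scene9.png

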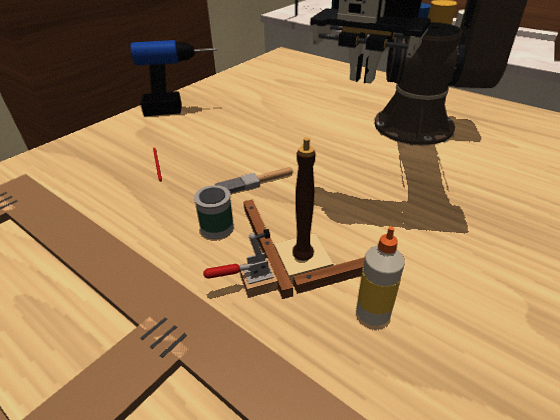

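The zoomed views show the plinth tight against both fences. The bottle, tin and brush are where they were in the first picture. I hand the job in.

```bash
python3 -c "
from plant import ctrl
ctrl.close_job()"
```

```text
the job is handed in; nothing more can be done
```

The lamp is in the jig's corner with its plinth against both fences, and I handed the job in at about 11.5 s. I held the fingers about 12 mm apart as a V-notch on the plinth's near corner, with the fingertips about 10 mm above the bench. I slid the lamp in, turned it about 11° on the way, seated it on both fences and backed off along the diagonal.

**Seating:** both fences stalled the last push; it peaked at roughly 12 N sideways and 9 N vertical on the tool.

**Position in the jig frame (target -45, -45 mm):**

| Camera | x (mm) | y (mm) | Angle to fences |
|---|---|---|---|
| Scene | -45.1 | -42.4 | -0.5° |
| Side | -46.4 | -44.7 | 0.2° |

- **Disagreement:** the cameras differ by up to 2.3 mm, about the size of the calibration error. Both are within the limits.
- **Failed readings:** the side-view fits were useless for the last stretch of the push, because the gripper hid the plinth. They came good again once the arm was clear.

**Other checks:**
- **Fit and surroundings:** close-up pictures show no visible gap at either fence, and the lamp is upright. By eye, the bottle, tin and brush have not moved; I did not measure them.
- **Column:** I worked out about 13 mm between the gripper's body and the wet column during the push, and saw no contact in the pictures. That clearance was not measured directly.
- **Arm:** it ended about 0.29 m above the bench, touching nothing.

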